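Hang the electric screwdriver on the spring balancer

TASK

Take the electric screwdriver out of its holster and hang it by the window of its hanger plate on the hook of the spring-balanced swing arm. Let the arm sink gently under it and let go only when the arm has settled and carries the whole weight, so that it neither drops nor springs up; leave the screwdriver hanging freely and still, and the other things on the bench where they are.

Things in the scene. Friction and masses are not known exactly. Their poses are not given: they have to be found in the camera images.
- driver: Electric screwdriver standing upright, bit down, in the holster; 218 mm long, 0.24 to 0.60 kg (unknown). Origin at the bit's tip, z up along the tool. Nose (22 mm diameter) to z = 60, round grey body (36 mm) z = 60 to 130, then a flat steel hanger plate, 36 mm wide (y), 8 mm thick (x), to z = 218, with a window through it along x, the same from both sides.
- driver_eye (a point): Middle of the upper edge of the hanger's window, z = 174 mm on the driver; this edge rests on the hook. The window is 26 mm wide (y) and 39 mm tall (z = 135 to 174).
- driver_tab (a point): Middle of the hanger plate's solid upper part (z = 174 to 218), at z = 200 mm on the driver: the tab to hold it by from above, across its 36 mm width (y) or 8 mm thickness (x).
- holster: Black tube 50 mm outside, 28 mm bore, rim 75 mm above the mat, on a round 90 mm foot; fixed. Origin at the centre of its underside. The driver's nose hangs in the bore, its shoulder rests on the rim: its bit tip is 15 mm above the mat, and it must be raised straight up 60 mm and more to come clear.
- pivot (a point): On the balancer's column (32 mm thick, 140 mm foot, fixed), 256 mm above the mat: the point about which the arm both swings and tips.
- swing (a joint): Free swing of the balancer arm about the vertical through the pivot, rad, positive anticlockwise from above, range -0.6 to 0.6; held only by slight friction (0.2 N at the hook moves it).
- balance (a joint): Sinking of the balancer arm, rad: 0 = unladen at its upper stop, arm pointing 0.1 rad above level; grows as the hook sinks; lower stop 0.38. Spring: about 1.3 N down at the hook starts it, each further 1 N sinks it 0.07 rad (19 mm). Lightly damped: a load let go early drops and bobs; moving gently means below 0.3 rad/s (80 mm/s at the hook). The driver settles at 0.06 to 0.35, by its mass.
- hook: Hook at the arm's free end. Origin at the seat, on top of a bar 8 mm thick, 260 mm from the pivot; x outward along the arm, z up across it (tilts with the arm). The bar runs from a collar (18 mm diameter, ends at x = -18 mm) to the tip, which turns up: inner face at x = 12 mm, outer at 23 mm, top 14 mm above the seat; bar's underside 8 mm below the seat.
- hook_seat (a point): Point on the hook: the seat, the same as the hook's origin.
- hook_tip (a point): Point on the hook: top of the upturned tip, x = 19 mm, z = 14 mm on the hook.
- spool_a: small solder reel standing on its flange, 58 mm diameter, 50 mm tall; a bystander, origin at the centre of its underside.
- spool_b: second reel of the same kind; a bystander, origin at the centre of its underside.
- flux_bottle: white plastic bottle, 40 mm diameter, 85 mm tall, standing; a bystander, origin at the centre of its underside.
- lying_driver: ordinary hand screwdriver lying on the mat; a bystander.
- board: green circuit board lying flat, 100 x 75 mm, up to 12 mm tall; a bystander, origin at the centre of its underside.
- parts_bin: open yellow bin, 100 x 130 x 50 mm; a bystander, origin at the centre of its underside.
- tip_cup: small steel cup, 64 mm wide, 55 mm tall, standing; a bystander, origin at the centre of its underside.
Not all that is in view belongs to the job. What is shaped like the driver but orange or red is not meant.

How it is judged:
On the way, in this order (a step that is already met when the one before it is completed fails the run):
1. the driver is raised clear of its holster (z of driver in the frame of holster above 0.077 m and contact force between the fingers and driver above 0.5 N), for 0.1 s.
2. the driver hangs on the hook, the arm has sunk and stands still under it, while the gripper still has hold of it (distance between driver_eye and hook_seat below 0.02 m and contact force between driver and hook above 1.8 N and value of joint balance above 0.04 rad and angle between driver's own z axis and vertical below 0.3 rad and velocity of joint balance between -0.06 and 0.06 rad/s and contact force between the fingers and driver above 0.3 N), for 0.25 s.
At the end, for the whole second after the job is handed in: The driver hangs from the hook: the upper edge of its window within 20 mm of the hook's seat, its weight on the hook (over 1.8 N), the arm sunk by more than 0.04 rad, the driver within 0.3 rad of upright, released, and arm and driver at rest (arm slower than 0.08 rad/s, driver slower than 0.05 m/s) (distance between driver_eye and hook_seat below 0.02 m and contact force between driver and hook above 1.8 N and value of joint balance above 0.04 rad and angle between driver's own z axis and vertical below 0.3 rad and velocity of joint balance between -0.08 and 0.08 rad/s and velocity of joint swing between -0.1 and 0.1 rad/s and linear speed of driver below 0.05 m/s and contact force between the fingers and driver below 0.05 N); the robot touches nothing.
It fails at once if the balancer arm drops or springs up (faster than 0.3 rad/s, 0.08 m/s at the hook) (velocity of joint balance above 0.3 rad/s or velocity of joint balance below -0.3 rad/s).
It fails at once if a bystander is moved by more than 30 mm (distance of any of spool_a, spool_b, flux_bottle, lying_driver, board, parts_bin, tip_cup from where it was at the start of the episode above 0.03 m).
It also fails if it takes over 72 s, if anything falls off the work surface, if the arm or the gripper's body presses on something with over 40 N, if the wrist force passes 120 N, or if a joint passes its speed limit or range.

ROBOT

A 6-joint arm with a two-finger parallel gripper is mounted at the origin on the work surface. World frame = base frame: x ahead of the robot, y to its left, z up, the work surface at z = 0. Lengths are in m, angles in rad, forces in N, time in s.
With the tool pointing down it reaches from about 0.3 to 0.875 m from the base axis. Payload 6.4 kg.
Tool frame: the origin (TCP) lies midway between the tips of the shut fingers; the grasp point (between the pads) lies ctrl.grip_point_offset behind it (ctrl.grip_point_offset is the distance from the TCP to the grasp point, in m); z points along the fingers, y is the direction in which the jaws open and shut (so a half turn about z gives the same grasp; the last joint's range is limited). The gripper opens to 85 mm and grips with 20 to 120 N. Pads are 22 mm wide; open, the fingers measure 114 mm over their backs; the gripper's body (76 mm by 85 mm) begins 54 mm behind the grasp point. The pads swing forward as they close: fully open they stand 13 mm farther back than shut.
Start: joints at [1.136, 0.181, 1.607, -0, 1.354, -0.206], TCP at [0.13, 0.56, 0.231] pointing down, gripper open.
Joint ranges: [-2.99, 2.99], [-0.89, 2.07], [0.3, 2.58], [-1.14, 4.28], [0, 2.63], [-3.12, 3.12]. Speed limits (rad/s): [2.57, 2.57, 3.01, 3.14, 3.14, 3.14].

INTERFACE

Orientations are given as a unit quaternion [w, x, y, z].
In Python, from bench import ctrl, viewer gives the robot as it stands.
- The arm moves only by the shell command python3 -m handwheel 'ROWS' [OPENING]. ROWS is JSON, a list of rows, each an object with "travel": the shift along the tool's x, y, z as a fraction of full scale, a list of three; "dr": the turn, a rotation vector about the tool's x, y, z as a fraction of full scale, a list of three. A call has 1 to 20 rows; each row shifts and turns the pose as measured when the row begins, along the tool's axes as they then stand; what a row does not reach is not made up. Full scale, the value 1, is 150 mm for a shift and 30 degrees for a turn. A row lasts 1/12 s, in which the tool goes at most 41.7 mm and 7.16 degrees, less where a joint would pass 70% of its speed; a pose out of reach is approached as far as the arm can. A call with a number of a shift or a turn outside -1 to 1 is refused whole. A call with a gripper value outside its range is refused whole. OPENING is the opening, from -1 (shut) to 1 (fully open), set as the call begins (- or left out, the last holds). The fingers move at their own pace and stop on an object; the grip force is fixed at half the most. Time passes only in rows, so rows that do not move let the fingers close. It gives the time, the measured TCP pose, the force and the opening at its end, in the units of the state.
- ctrl.get_obs(): the state, without advancing time (a new reading comes with each control period).
- viewer.camera(name): name is "scene" or "top" or "wrist"; returns the picture (480x640x3 uint8, red, green, blue); there is no depth.
- viewer.get_calibration(name): a dict with "camera_matrix" (3x3 intrinsics, pixels), "k1" (the pictures are not rectified: a ray, as slopes to the right and down, at radius r is drawn at 1 + k1 r^2 times it, then the intrinsics apply), "R" (3x3) and "t" (3): a world point X has camera coordinates R X + t. Camera axes: x right, y down, z forward; pixel columns grow to the right and rows downward; lengths in m; the calibration is good to about 2 mm. A picture is of the moment at which its call begins: read the wrist's pose just before it. get_calibration takes no time and is no camera call; for the wrist camera it gives the pose at the moment of the call.
- ctrl.hand_in(): hands the job in, once; it reports no verdict.
The state is a dict: "time_s": time; "q": joint angles; "dq": joint speeds; "joint_efforts": joint torques, N m; "eef_pos": TCP position; "eef_rot": TCP orientation; "wrist_force": force on the tool from outside, world axes, zero at the start; "torque": the same for the moment, N m; "opening": opening from 0.0 (shut) to 1.0 (fully open).
Only numpy, scipy, OpenCV 4.12 (cv2) and the standard library are available. Lean on these libraries where they do the work, as an engineer would, in place of code of your own. Each camera call takes 0.05 s, during which the arm holds its last target. There are 200 camera calls.

## Working session

There is one attempt and no reset: what is moved stays moved. The work goes in short steps, Python scripts to look and compute and a shell command to move; the robot and the scene stay as the last step left them, time stands still between calls to the robot, and variables do not carry over. Pictures are saved under pics/ and viewed, about 8 in all and at most 12, crops included, and the job is handed in when it is done.

```bash
ls; mkdir -p pics; python3 - <<'E'
from bench import ctrl, viewer
import cv2,numpy as np
for n in ("scene","top"):
    cv2.imwrite(f"pics/{n}0.png",viewer.camera(n)[:,:,::-1])
    print(n,viewer.get_calibration(n))
print(ctrl.get_obs(),ctrl.grip_point_offset)
E
```

```text
pics
scene {'camera_matrix': array([[467.03533743,   0.        , 327.63048192],
       [  0.        , 467.03533743, 233.67065361],
       [  0.        ,   0.        ,   1.        ]]), 'k1': 0.012156386270553864, 'R': array([[-0.55382865,  0.83237702,  0.02055056],
       [ 0.6064325 ,  0.4201612 , -0.67505866],
       [-0.57053786, -0.3614043 , -0.73747778]]), 't': array([ 0.32009939, -0.1689769 ,  1.47192068])}
top {'camera_matrix': array([[586.85336331,   0.        , 322.76299393],
       [  0.        , 586.85336331, 244.25016526],
       [  0.        ,   0.        ,   1.        ]]), 'k1': -0.177020150025524, 'R': array([[ 0.01829495, -0.99982568, -0.003728  ],
       [-0.98995693, -0.01759136, -0.14027049],
       [ 0.14018046,  0.0062568 , -0.9901062 ]]), 't': array([-0.03316742,  0.54365531,  1.40228936])}
{'time_s': 0.1, 'q': array([ 1.13571132e+00,  1.81512514e-01,  1.60791307e+00,  8.48749630e-06,
        1.35377673e+00, -2.06305210e-01]), 'dq': array([ 0.00159148, -0.00165315, -0.00315   ,  0.00025065,  0.00164664,
       -0.00127097]), 'joint_efforts': array([ 3.03821726e-04, -4.45873010e+01, -3.52241492e+01, -7.19784612e-05,
        4.06432329e-03, -1.16053957e-05]), 'eef_pos': array([0.13017404, 0.55956328, 0.23044605]), 'eef_rot': array([-2.57635339e-04,  1.14141470e-01,  9.93464180e-01, -7.62489435e-04]), 'wrist_force': array([-0.05993999,  0.55711991, -0.06697797]), 'torque': array([-0.01857768,  0.01269043, -0.03538928]), 'opening': 0.9989686763607897} 0.0187
```

View pics/scene0.png

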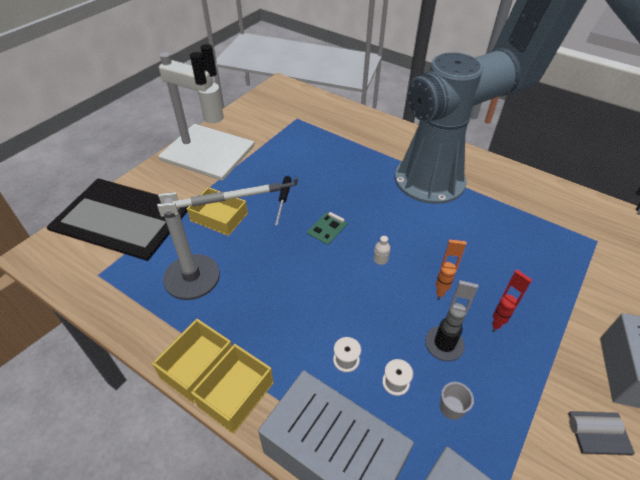

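View pics/top0.png

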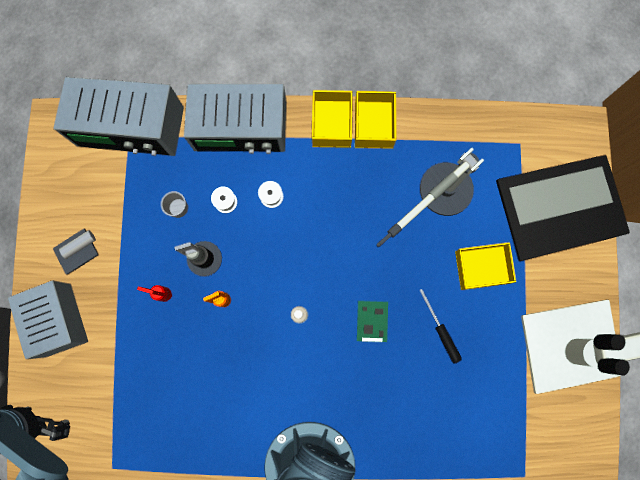

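The scene view shows the grey driver in its holster at about (455,320) and the hook at about (290,183). In the top view the driver's plate is near (183,247) and the hook near (382,242). I'll zoom in on all four in one mosaic.

```bash
cat > h.py <<'E'
import numpy as np,cv2
from scipy.optimize import least_squares
from bench import viewer
def proj(c,X):
    X=np.atleast_2d(X); p=X@c['R'].T+c['t']; s=p[:,:2]/p[:,2:]
    s=s*(1+c['k1']*(s**2).sum(1,keepdims=True)); K=c['camera_matrix']
    return s*[K[0,0],K[1,1]]+K[:2,2]
def ray(c,uv):
    K=c['camera_matrix']; d=(np.array(uv,float)-K[:2,2])/[K[0,0],K[1,1]]; s=d.copy()
    for _ in range(20): s=d/(1+c['k1']*(s@s))
    return -c['R'].T@c['t'], c['R'].T@np.r_[s,1]
def atz(c,uv,z):
    o,d=ray(c,uv); return o+d*(z-o[2])/d[2]
def tri(obs):
    r=least_squares(lambda X:np.concatenate([proj(c,X)[0]-uv for c,uv in obs]),[.4,.1,.1]); return r.x,r.fun
def crop(im,x,y,w,h,k): return cv2.resize(im[y:y+h,x:x+w],None,fx=k,fy=k,interpolation=cv2.INTER_CUBIC)
E
python3 - <<'E'
from h import *
s=cv2.imread('pics/scene0.png');t=cv2.imread('pics/top0.png')
a=np.hstack([crop(s,420,270,80,60,5),crop(t,160,225,80,60,5)])
b=np.hstack([crop(s,250,155,80,60,5),crop(t,360,205,80,60,5)])
cv2.imwrite('pics/m1.png',np.vstack([a,b]))
E
```

```text
(no output)
```

View pics/m1.png

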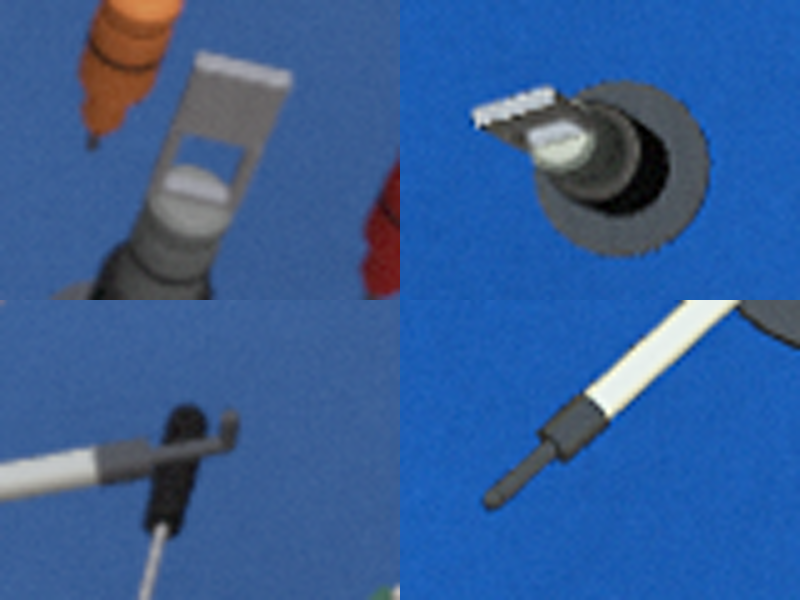

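```bash
python3 - <<'E'
from h import *
S=viewer.get_calibration('scene');T=viewer.get_calibration('top')
L=tri([(S,(477.8,285.6)),(T,(174.8,248.0))]);R=tri([(S,(459.4,281.6)),(T,(190.2,243))])
print('plate +y end',L,'\n -y end',R, np.linalg.norm(L[0]-R[0]))
print('at z=.233',atz(S,(468.6,283.6),.233),atz(T,(182.5,245.5),.233))
print('holster',atz(T,(204,258.2),.006))
tip=tri([(S,(295.8,177)),(T,(378,245))]);col=tri([(S,(279.6,185.6)),(T,(389.2,233.2))])
print('tip',tip,'collar end',col)
print('colfoot',atz(T,(446,188),.005))
for n,a,b,z in [('flux',(300,314),0,.08),('board',(373,321),0,.01),('ly1',(422,291),0,.01),('ly2',(456,358),0,.02),('bin',(486,266),0,.05),('orange',(218,298),0,.1),('red',(158,293),0,.1)]: print(n,atz(T,a,z))
E
```

```text
plate +y end (array([0.50243909, 0.29292797, 0.23431182]), array([-0.32072245, -0.02154043, -0.35881518,  0.09782381])) 
 -y end (array([0.51383412, 0.25965662, 0.23446301]), array([-0.28711909, -0.02173834, -0.31366033,  0.09353229])) 0.03516891286370732
at z=.233 [0.50666896 0.27674199 0.233     ] [0.50854803 0.27589174 0.233     ]
holster [0.50787609 0.2757244  0.006     ]
tip (array([ 0.50755215, -0.13613906,  0.30204702]), array([ 0.29085479,  0.0457334 ,  0.23704506, -0.13715143])) collar end (array([ 0.5347238 , -0.16045436,  0.28473397]), array([ 0.27072624,  0.04446832,  0.22164129, -0.13413167]))
colfoot [ 0.7004534  -0.33708779  0.005     ]
flux [0.37177177 0.02683733 0.08      ]
board [ 0.35912286 -0.1506245   0.01      ]
ly1 [ 0.43504066 -0.27231777  0.01      ]
ly2 [ 0.27038361 -0.35566806  0.02      ]
bin [ 0.49571695 -0.42498191  0.05      ]
orange [0.40425051 0.21868072 0.1       ]
red [0.41232966 0.36292645 0.1       ]
```

```bash
cat >> h.py <<'E'
from scipy.spatial.transform import Rotation as Rn
from bench import ctrl
def go(p,yaw):
    "tool-axis shift & turn (full-scale units) to TCP p, tool down, jaw axis y at yaw deg"
    o=ctrl.get_obs(); R=Rn.from_quat(o['eef_rot'],scalar_first=True).as_matrix()
    a=np.deg2rad(yaw); y=np.array([np.cos(a),np.sin(a),0]); z=np.array([0,0,-1.]); T=np.c_[np.cross(y,z),y,z]
    print('t',round(o['time_s'],2),'pos',o['eef_pos'].round(4),'F',o['wrist_force'].round(2),'op',round(o['opening'],3),
     'yaw',np.rad2deg(np.arctan2(R[1,1],R[0,1])).round(1))
    print('travel',(R.T@(np.array(p)-o['eef_pos'])/.15).round(3),'dr',(Rn.from_matrix(R.T@T).as_rotvec(degrees=True)/30).round(3))
E
u='{"travel":[0,0,-0.22],"dr":[0,0,0]}'; python3 -m handwheel '[{"travel":[0,0,-0.22],"dr":[0,0,0]},{"travel":[0,0,-0.22],"dr":[0,0,0]},{"travel":[0,0,-0.22],"dr":[0,0,0]},{"travel":[-0.24,-0.106,0],"dr":[0,0,0]},{"travel":[-0.24,-0.106,0],"dr":[0,0,0]},{"travel":[-0.24,-0.106,0],"dr":[0,0,0]},{"travel":[-0.24,-0.106,0],"dr":[0,0,0]},{"travel":[-0.24,-0.106,0],"dr":[0,0,0]},{"travel":[-0.24,-0.106,0],"dr":[0,0,0]},{"travel":[-0.24,-0.106,0],"dr":[0,0,0]},{"travel":[-0.24,-0.106,0],"dr":[0,0,0]},{"travel":[-0.24,-0.106,0],"dr":[0,0,0]}]' 1
python3 -c "from h import *; go([.508,.276,.33],109)"
```

```text
time_s: 1.1
eef_pos: [0.4166, 0.3414, 0.329]
eef_rot: [-0.003, 0.106, 0.994, -0.005]
wrist_force: [0.6, 0.2, -0.2]
opening: 0.999
t 1.1 pos [0.4166 0.3414 0.329 ] F [ 0.59  0.2  -0.21] op 0.999 yaw 77.8
travel [-0.688 -0.298 -0.007] dr [-0.016 -0.013 -1.039]
```

```bash
python3 -m handwheel '[{"travel":[-0.2,-0.09,0],"dr":[0,0,0]},{"travel":[-0.2,-0.09,0],"dr":[0,0,0]},{"travel":[-0.18,-0.08,0],"dr":[0,0,0]},{"travel":[-0.12,-0.05,0],"dr":[0,0,0]},{"travel":[0,0,0],"dr":[0,0,-0.22]},{"travel":[0,0,0],"dr":[0,0,-0.22]},{"travel":[0,0,0],"dr":[0,0,-0.22]},{"travel":[0,0,0],"dr":[0,0,-0.22]},{"travel":[0,0,0],"dr":[0,0,-0.18]},{"travel":[0,0,0],"dr":[0,0,0]}]'
python3 - <<'E'
from h import *
go([.508,.276,.33],109)
c=viewer.get_calibration('wrist'); im=viewer.camera('wrist')[:,:,::-1].copy(); cv2.imwrite('pics/w1.png',im)
a=np.deg2rad(109);y=np.array([np.cos(a),np.sin(a),0]);x=np.array([np.cos(a-np.pi/2),np.sin(a-np.pi/2),0])
P=[np.array([.508,.276,.233])+i*.018*y+j*.004*x for i,j in((1,1),(1,-1),(-1,-1),(-1,1))]
uv=proj(c,P); print(uv.round(1))
E
```

```text
time_s: 1.93
eef_pos: [0.5193, 0.2591, 0.3219]
eef_rot: [-0.009, -0.176, 0.984, -0.005]
wrist_force: [-0.1, 0.0, 0.2]
opening: 0.999
t 1.93 pos [0.5193 0.2591 0.3219] F [-0.12  0.    0.18] op 0.999 yaw 110.3
travel [ 0.033  0.131 -0.055] dr [-0.014 -0.037  0.042]
[[371.8 246.6]
 [372.5 235.3]
 [319.4 234. ]
 [319.1 245.3]]
```

View pics/w1.png

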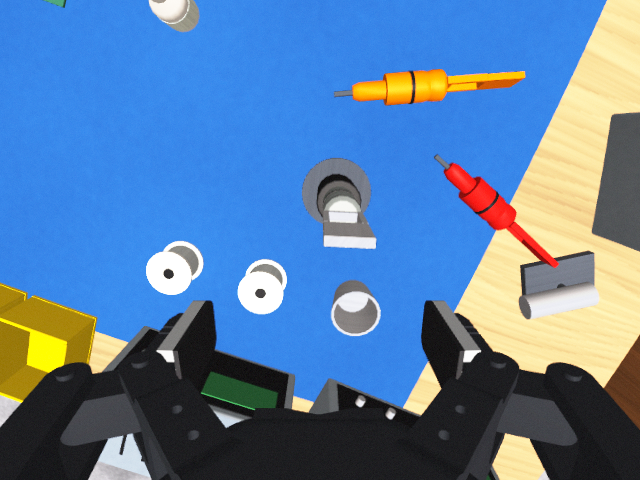

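The plate's top face is at (324–376, 235–248), about 2.5 mm toward +y from my prediction. Yaw agrees. I'll correct to (0.507, 0.278) and level the tool.

```bash
python3 -m handwheel '[{"travel":[0.035,0.14,0],"dr":[-0.014,-0.037,0.042]},{"travel":[0,0,0],"dr":[0,0,0]},{"travel":[0,0,0],"dr":[0,0,0]}]'
python3 -c "from h import *; go([.507,.278,.2],109)"
```

```text
time_s: 2.23
eef_pos: [0.5067, 0.2771, 0.3206]
eef_rot: [-0.001, -0.157, 0.988, -0.0]
wrist_force: [-0.1, -0.5, -0.5]
opening: 0.998
t 2.23 pos [0.5067 0.2771 0.3206] F [-0.13 -0.49 -0.5 ] op 0.998 yaw 108.1
travel [-0.005  0.005  0.804] dr [-0.    -0.003 -0.03 ]
```

```bash
python3 -m handwheel '[{"travel":[-0.003,0.005,0.15],"dr":[0,0,-0.03]},{"travel":[0,0,0.15],"dr":[0,0,0]},{"travel":[0,0,0.15],"dr":[0,0,0]},{"travel":[0,0,0.12],"dr":[0,0,0]},{"travel":[0,0,0.12],"dr":[0,0,0]},{"travel":[0,0,0.08],"dr":[0,0,0]},{"travel":[0,0,0],"dr":[0,0,0]},{"travel":[0,0,0],"dr":[0,0,0]}]'
python3 -c "from h import *; go([.507,.278,.2],109)"
```

```text
time_s: 2.9
eef_pos: [0.5089, 0.2772, 0.2024]
eef_rot: [0.001, -0.159, 0.987, -0.001]
wrist_force: [-0.2, -0.6, 0.1]
opening: 1.001
t 2.9 pos [0.5089 0.2772 0.2024] F [-0.24 -0.55  0.11] op 1.001 yaw 108.3
travel [0.01  0.009 0.016] dr [-0.003  0.003 -0.023]
```

Close the gripper.

```bash
python3 -m handwheel '[{"travel":[0.01,0.008,0.01],"dr":[0,0,-0.02]},{"travel":[0,0,0],"dr":[0,0,0]},{"travel":[0,0,0],"dr":[0,0,0]},{"travel":[0,0,0],"dr":[0,0,0]},{"travel":[0,0,0],"dr":[0,0,0]},{"travel":[0,0,0],"dr":[0,0,0]},{"travel":[0,0,0],"dr":[0,0,0]},{"travel":[0,0,0],"dr":[0,0,0]},{"travel":[0,0,0],"dr":[0,0,0]},{"travel":[0,0,0],"dr":[0,0,0]}]' -1
python3 -c "from h import *; go([.507,.278,.38],109)"
```

```text
time_s: 3.73
eef_pos: [0.5089, 0.2783, 0.205]
eef_rot: [0.004, -0.164, 0.986, -0.0]
wrist_force: [0.0, 0.7, -2.6]
opening: 0.406
t 3.73 pos [0.5089 0.2783 0.205 ] F [ 0.    0.66 -2.59] op 0.406 yaw 108.9
travel [ 4.000e-03 -1.000e-03 -1.167e+00] dr [-0.004  0.014 -0.003]
```

```bash
python3 -m handwheel '[{"travel":[0,0,-0.05],"dr":[0,0,0]},{"travel":[0,0,-0.1],"dr":[0,0,0]},{"travel":[0,0,-0.12],"dr":[0,0,0]},{"travel":[0,0,-0.12],"dr":[0,0,0]},{"travel":[0,0,-0.12],"dr":[0,0,0]},{"travel":[0,0,-0.12],"dr":[0,0,0]},{"travel":[0,0,-0.1],"dr":[0,0,0]},{"travel":[0,0,-0.05],"dr":[0,0,0]},{"travel":[0,0,0],"dr":[0,0,0]},{"travel":[0,0,0],"dr":[0,0,0]},{"travel":[0,0,0],"dr":[0,0,0]}]'
python3 -c "from h import *; go([.47,-.098,.32],44.5)"
```

```text
time_s: 4.65
eef_pos: [0.5043, 0.2774, 0.3236]
eef_rot: [-0.002, -0.164, 0.986, -0.001]
wrist_force: [0.2, -0.2, -5.2]
opening: 0.408
t 4.65 pos [0.5043 0.2774 0.3236] F [ 0.23 -0.24 -5.21] op 0.408 yaw 108.9
travel [ 1.027 -2.293  0.033] dr [-0.008 -0.007  2.147]
```

```bash
python3 -m handwheel '[{"travel":[0.04,-0.09,0],"dr":[0,0,0]},{"travel":[0.07,-0.15,0],"dr":[0,0,0]},{"travel":[0.08,-0.18,0],"dr":[0,0,0]},{"travel":[0.08,-0.18,0],"dr":[0,0,0]},{"travel":[0.08,-0.18,0],"dr":[0,0,0]},{"travel":[0.08,-0.18,0],"dr":[0,0,0]},{"travel":[0.08,-0.18,0],"dr":[0,0,0]},{"travel":[0.08,-0.18,0],"dr":[0,0,0]},{"travel":[0.08,-0.18,0],"dr":[0,0,0]},{"travel":[0.08,-0.18,0],"dr":[0,0,0]},{"travel":[0.08,-0.18,0],"dr":[0,0,0]},{"travel":[0.07,-0.15,0],"dr":[0,0,0]},{"travel":[0.05,-0.12,0],"dr":[0,0,0]},{"travel":[0,0,0],"dr":[0,0,0]}]'
python3 -m handwheel '[{"travel":[0,0,0],"dr":[0,0,0.1]},{"travel":[0,0,0],"dr":[0,0,0.2]},{"travel":[0,0,0],"dr":[0,0,0.2]},{"travel":[0,0,0],"dr":[0,0,0.2]},{"travel":[0,0,0],"dr":[0,0,0.2]},{"travel":[0,0,0],"dr":[0,0,0.2]},{"travel":[0,0,0],"dr":[0,0,0.2]},{"travel":[0,0,0],"dr":[0,0,0.2]},{"travel":[0,0,0],"dr":[0,0,0.2]},{"travel":[0,0,0],"dr":[0,0,0.2]},{"travel":[0,0,0],"dr":[0,0,0.1]},{"travel":[0,0,0],"dr":[0,0,0]},{"travel":[0,0,0],"dr":[0,0,0]}]'
python3 -c "from h import *; go([.47,-.098,.32],44.5)"
```

```text
time_s: 5.82
eef_pos: [0.4599, -0.0902, 0.3067]
eef_rot: [-0.017, -0.166, 0.986, 0.001]
wrist_force: [0.9, -0.1, -4.8]
opening: 0.407
time_s: 6.9
eef_pos: [0.4492, -0.0896, 0.2924]
eef_rot: [-0.028, 0.376, 0.926, -0.007]
wrist_force: [-0.1, 0.1, -4.2]
opening: 0.408
t 6.9 pos [ 0.4492 -0.0896  0.2924] F [-0.07  0.12 -4.2 ] op 0.408 yaw 45.9
travel [-0.13   0.05  -0.192] dr [-0.067 -0.087  0.045]
```

```bash
python3 -m handwheel '[{"travel":[-0.065,0.025,-0.1],"dr":[-0.067,-0.087,0.045]},{"travel":[-0.065,0.025,-0.1],"dr":[0,0,0]},{"travel":[0,0,0],"dr":[0,0,0]},{"travel":[0,0,0],"dr":[0,0,0]}]'
python3 - <<'E'
from h import *
go([.47,-.098,.32],44.5)
I={n:viewer.camera(n)[:,:,::-1].copy() for n in('scene','top','wrist')}
for n in I: cv2.imwrite(f'pics/{n}2.png',I[n])
a=np.hstack([crop(I['scene'],230,120,100,75,4),crop(I['top'],330,185,100,75,4)])
b=np.hstack([cv2.resize(I['wrist'],(400,300))]*1+[np.zeros((300,400,3),np.uint8)])
cv2.imwrite('pics/m2.png',np.vstack([a,b]))
E
```

```text
time_s: 7.23
eef_pos: [0.4675, -0.0972, 0.3191]
eef_rot: [-0.002, 0.384, 0.924, 0.0]
wrist_force: [0.0, -0.1, -5.3]
opening: 0.406
t 7.23 pos [ 0.4675 -0.0972  0.3191] F [ 0.03 -0.08 -5.35] op 0.406 yaw 44.9
travel [-0.016  0.008 -0.006] dr [-0.002 -0.009  0.013]
```

View pics/m2.png

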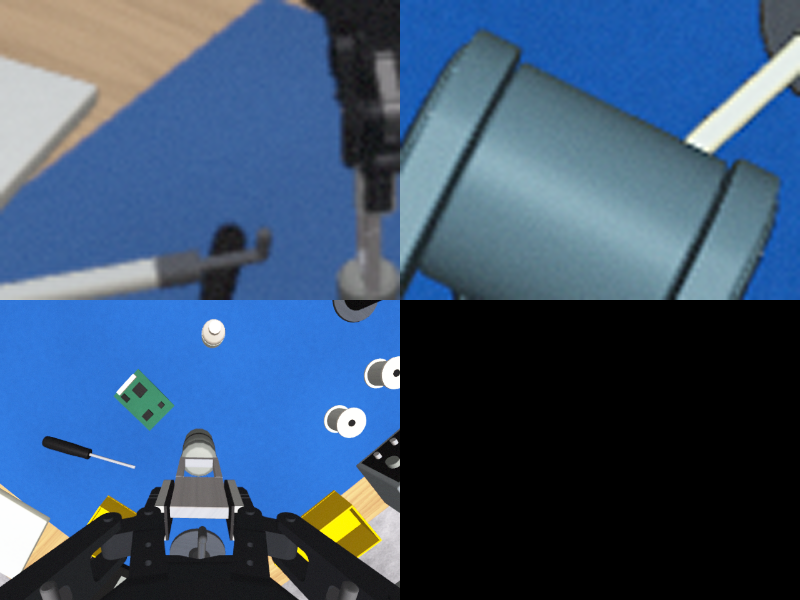

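Hook tip and driver window are both visible in the scene view, and the wrist view shows the hook behind the plate, roughly aligned. I'll take a closer crop.

```bash
python3 - <<'E'
from h import *
w=cv2.imread('pics/wrist2.png');s=cv2.imread('pics/scene2.png')
cv2.imwrite('pics/m3.png',np.hstack([crop(w,260,340,120,120,4)[:480],crop(s,275,140,80,120,4)]))
c=viewer.get_calibration('wrist')
u=np.array([-.70,.713,0])
for n,P in [('tip',[.5075,-.1361,.300]),('seat',[.5206,-.1495,.282]),('pivot',[.700,-.337,.256])]: print(n,proj(c,P).round(1))
o=ctrl.get_obs()['eef_pos']; print('eye',proj(c,o-[0,0,.016]), proj(viewer.get_calibration('scene'),o-[0,0,.016]))
E
```

```text
tip [[319.1 384.5]]
seat [[318.8 390. ]]
pivot [[313.2 592.5]]
eye [[317.28168506 293.30142792]] [[321.54700081 173.62376742]]
```

View pics/m3.png

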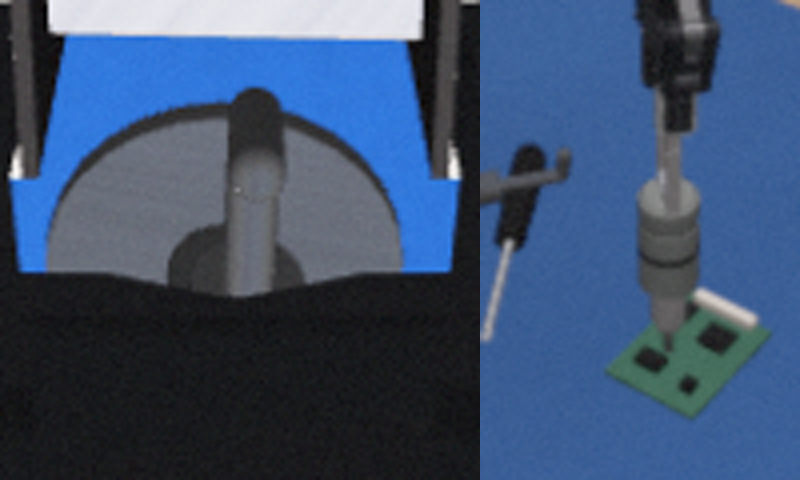

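```bash
python3 - <<'E'
from h import *
o=ctrl.get_obs()['eef_pos'];c=viewer.get_calibration('scene');t=o-[0,0,.190]
for z in(0,.06,.13,.135,.174): print(z,proj(c,t+[0,0,z]).round(1))
E
python3 -m handwheel '[{"travel":[-0.06,0.012,0],"dr":[0,0,0]},{"travel":[-0.06,0.011,0],"dr":[0,0,0]},{"travel":[-0.06,0,0],"dr":[0,0,0]},{"travel":[-0.05,0,0],"dr":[0,0,0]},{"travel":[0,0,0],"dr":[0,0,0]},{"travel":[0,0,0],"dr":[0,0,0]}]'
python3 - <<'E'
from h import *
go([.5224,-.1476,.32],44.5)
s=viewer.camera('scene')[:,:,::-1];w=viewer.camera('wrist')[:,:,::-1]
cv2.imwrite('pics/m4.png',np.hstack([crop(w,270,300,100,130,4),crop(s,260,140,100,130,4)]))
o=ctrl.get_obs()['eef_pos']; c=viewer.get_calibration('wrist')
print(proj(c,[[.5093,-.1343,.3],[.5224,-.1476,.282]]).round(1),proj(c,[o-[0,0,.016],o-[0,0,.055]]).round(1))
E
```

```text
0 [[320.8 228.3]]
0.06 [[321.  210.9]]
0.13 [[321.3 188.7]]
0.135 [[321.4 187. ]]
0.174 [[321.5 173.6]]
time_s: 7.88
eef_pos: [0.496, -0.1211, 0.3154]
eef_rot: [-0.005, 0.383, 0.924, 0.0]
wrist_force: [-1.0, -0.5, -5.3]
opening: 0.408
t 7.88 pos [ 0.496  -0.1211  0.3154] F [-0.96 -0.47 -5.28] op 0.408 yaw 44.9
travel [-0.249 -0.    -0.033] dr [-0.006 -0.018  0.014]
[[317.6 328.5]
 [317.5 341. ]] [[317.4 293.4]
 [317.7 265.2]]
```

View pics/m4.png

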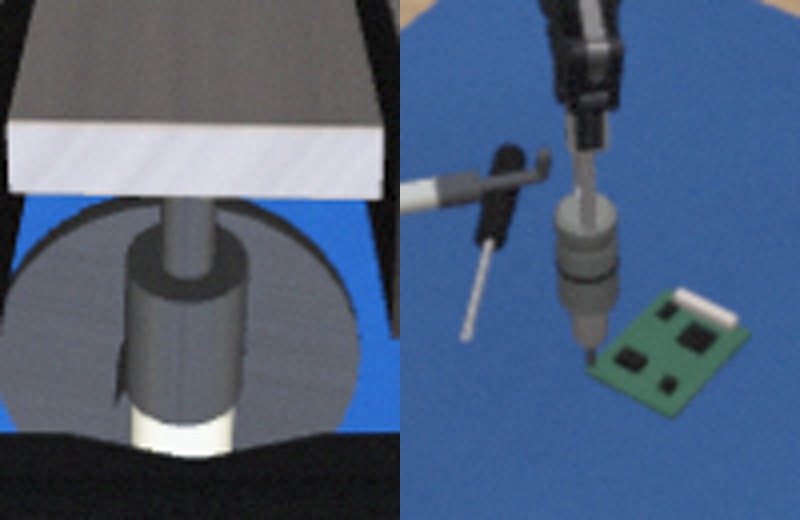

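```bash
python3 -m handwheel '[{"travel":[0,0,-0.05],"dr":[-0.006,-0.018,0.01]},{"travel":[0,0,0],"dr":[0,0,0]},{"travel":[-0.03,0,-0.004],"dr":[0,0,0]},{"travel":[-0.04,0,-0.004],"dr":[0,0,0]},{"travel":[-0.04,0,-0.004],"dr":[0,0,0]},{"travel":[0,0,0],"dr":[0,0,0]}]'
python3 -c "from h import *; go([.5224,-.1476,.323],44.5)"
```

```text
time_s: 8.48
eef_pos: [0.5081, -0.133, 0.327]
eef_rot: [0.002, 0.385, 0.923, -0.0]
wrist_force: [-0.5, 0.7, -5.0]
opening: 0.407
t 8.48 pos [ 0.5081 -0.133   0.327 ] F [-0.51  0.68 -4.95] op 0.407 yaw 44.7
travel [-0.136 -0.001  0.027] dr [0.002 0.006 0.005]
```

```bash
python3 -m handwheel '[{"travel":[0,0,0.02],"dr":[0,0,0]},{"travel":[-0.03,0,0],"dr":[0,0,0]},{"travel":[-0.04,0,-0.002],"dr":[0,0,0]},{"travel":[-0.03,0,-0.002],"dr":[0,0,0]},{"travel":[-0.02,0,0],"dr":[0,0,0]},{"travel":[0,0,0],"dr":[0,0,0]},{"travel":[0,0,0],"dr":[0,0,0]}]'
python3 - <<'E'
from h import *
go([.5224,-.1476,.323],44.5)
s=viewer.camera('scene')[:,:,::-1];w=viewer.camera('wrist')[:,:,::-1]
cv2.imwrite('pics/m5.png',np.hstack([crop(w,270,300,100,130,4),crop(s,260,140,80,104,5)]))
E
```

```text
time_s: 9.07
eef_pos: [0.5223, -0.1477, 0.3233]
eef_rot: [0.001, 0.386, 0.923, 0.0]
wrist_force: [0.0, -0.2, -4.4]
opening: 0.406
t 9.07 pos [ 0.5223 -0.1477  0.3233] F [ 0.05 -0.21 -4.41] op 0.406 yaw 44.6
travel [0.    0.001 0.002] dr [0.001 0.002 0.004]
```

View pics/m5.png

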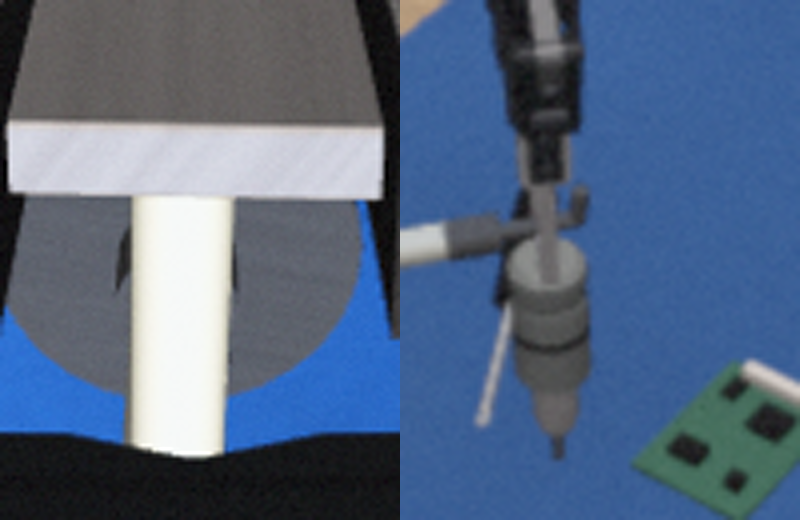

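The driver is threaded: the hook tip shows outside the plate at (580,200) and the bar passes through the window. Now lowering slowly.

```bash
python3 -m handwheel '[{"travel":[0,0,0.014],"dr":[0,0,0]},{"travel":[0,0,0.014],"dr":[0,0,0]},{"travel":[0,0,0.014],"dr":[0,0,0]},{"travel":[0,0,0.014],"dr":[0,0,0]},{"travel":[0,0,0.014],"dr":[0,0,0]},{"travel":[0,0,0.014],"dr":[0,0,0]},{"travel":[0,0,0.014],"dr":[0,0,0]},{"travel":[0,0,0.014],"dr":[0,0,0]},{"travel":[0,0,0],"dr":[0,0,0]},{"travel":[0,0,0],"dr":[0,0,0]}]'
python3 -c "from h import *; go([.5223,-.1477,.323],44.6)"
```

```text
time_s: 10.0
eef_pos: [0.5216, -0.1467, 0.3045]
eef_rot: [0.0, 0.385, 0.923, 0.0]
wrist_force: [0.5, 0.3, -3.9]
opening: 0.407
t 10.0 pos [ 0.5216 -0.1467  0.3045] F [ 0.5   0.33 -3.88] op 0.407 yaw 44.7
travel [-0.008 -0.001 -0.123] dr [0.001 0.001 0.002]
```

```bash
for i in 1 2; do python3 -m handwheel '[{"travel":[0,0,0.012],"dr":[0,0,0]},{"travel":[0,0,0.012],"dr":[0,0,0]},{"travel":[0,0,0.012],"dr":[0,0,0]},{"travel":[0,0,0.012],"dr":[0,0,0]},{"travel":[0,0,0.012],"dr":[0,0,0]},{"travel":[0,0,0.012],"dr":[0,0,0]},{"travel":[0,0,0],"dr":[0,0,0]},{"travel":[0,0,0],"dr":[0,0,0]}]'; done
python3 - <<'E'
from h import *
go([.5223,-.1477,.323],44.6)
F=[]
for _ in range(5): viewer.camera('wrist'); F.append(ctrl.get_obs()['wrist_force'])
print(np.array(F).round(2), np.mean(F,0))
E
```

```text
time_s: 10.67
eef_pos: [0.522, -0.1469, 0.2939]
eef_rot: [0.001, 0.385, 0.923, 0.0]
wrist_force: [-0.2, 0.0, -2.8]
opening: 0.404
time_s: 11.33
eef_pos: [0.522, -0.1468, 0.2823]
eef_rot: [0.001, 0.385, 0.923, 0.0]
wrist_force: [-0.2, 0.9, -2.0]
opening: 0.404
t 11.33 pos [ 0.522  -0.1468  0.2823] F [-0.19  0.9  -1.98] op 0.404 yaw 44.7
travel [-0.006 -0.003 -0.271] dr [0.002 0.005 0.003]
[[-0.13  0.49 -2.41]
 [-1.12  0.02 -1.88]
 [-0.51 -0.43 -2.37]
 [-0.23 -0.25 -2.3 ]
 [-0.5   0.   -3.23]] [-0.49869305 -0.03379416 -2.43836639]
```

```bash
for i in 1 2 3; do python3 -m handwheel '[{"travel":[0,0,0.012],"dr":[0,0,0]},{"travel":[0,0,0.012],"dr":[0,0,0]},{"travel":[0,0,0.012],"dr":[0,0,0]},{"travel":[0,0,0.012],"dr":[0,0,0]},{"travel":[0,0,0.012],"dr":[0,0,0]},{"travel":[0,0,0.012],"dr":[0,0,0]},{"travel":[0,0,0],"dr":[0,0,0]},{"travel":[0,0,0],"dr":[0,0,0]}]'; done
python3 - <<'E'
from h import *
go([.5223,-.1477,.323],44.6)
F=[]
for _ in range(10): viewer.camera('wrist'); F.append(ctrl.get_obs()['wrist_force'])
print(np.mean(F,0),np.std(F,0)/3)
E
```

```text
time_s: 12.25
eef_pos: [0.5221, -0.1468, 0.2708]
eef_rot: [0.002, 0.385, 0.923, 0.0]
wrist_force: [0.2, 0.7, -2.4]
opening: 0.402
time_s: 12.92
eef_pos: [0.5225, -0.1469, 0.2593]
eef_rot: [0.002, 0.385, 0.923, 0.0]
wrist_force: [-0.8, 1.4, -1.3]
opening: 0.41
time_s: 13.58
eef_pos: [0.5231, -0.1474, 0.248]
eef_rot: [0.003, 0.385, 0.923, -0.0]
wrist_force: [-0.9, 0.2, -0.1]
opening: 0.406
t 13.58 pos [ 0.5231 -0.1474  0.248 ] F [-0.91  0.19 -0.11] op 0.406 yaw 44.7
travel [-0.001 -0.004 -0.5  ] dr [0.004 0.011 0.003]
[-0.46011992  0.64088641 -0.74982031] [0.13159401 0.21052354 0.1180997 ]
```

```bash
python3 -m handwheel '[{"travel":[0,0,0.012],"dr":[0,0,0]},{"travel":[0,0,0.012],"dr":[0,0,0]},{"travel":[0,0,0.012],"dr":[0,0,0]},{"travel":[0,0,0.012],"dr":[0,0,0]},{"travel":[0,0,0.012],"dr":[0,0,0]},{"travel":[0,0,0.012],"dr":[0,0,0]},{"travel":[0,0,0],"dr":[0,0,0]},{"travel":[0,0,0],"dr":[0,0,0]},{"travel":[0,0,0],"dr":[0,0,0]}]'
python3 - <<'E'
from h import *
go([.5223,-.1477,.323],44.6)
F=[]
for _ in range(20): viewer.camera('wrist'); F.append(ctrl.get_obs()['wrist_force'])
print(np.mean(F,0),np.std(F,0)/4.4)
E
```

```text
time_s: 14.83
eef_pos: [0.5239, -0.1481, 0.2367]
eef_rot: [0.004, 0.385, 0.923, -0.0]
wrist_force: [-0.0, 0.0, -0.3]
opening: 0.404
t 14.83 pos [ 0.5239 -0.1481  0.2367] F [-0.01  0.02 -0.32] op 0.404 yaw 44.7
travel [ 0.005 -0.004 -0.575] dr [0.005 0.016 0.002]
[-0.25726695  0.00600163  0.10671418] [0.07959601 0.10327602 0.13264704]
```

```bash
python3 - <<'E'
from h import *
s=viewer.camera('scene')[:,:,::-1];w=viewer.camera('wrist')[:,:,::-1]
cv2.imwrite('pics/m6.png',np.hstack([crop(w,270,300,100,130,4),crop(s,260,160,80,104,5)]))
E
```

```text
(no output)
```

View pics/m6.png

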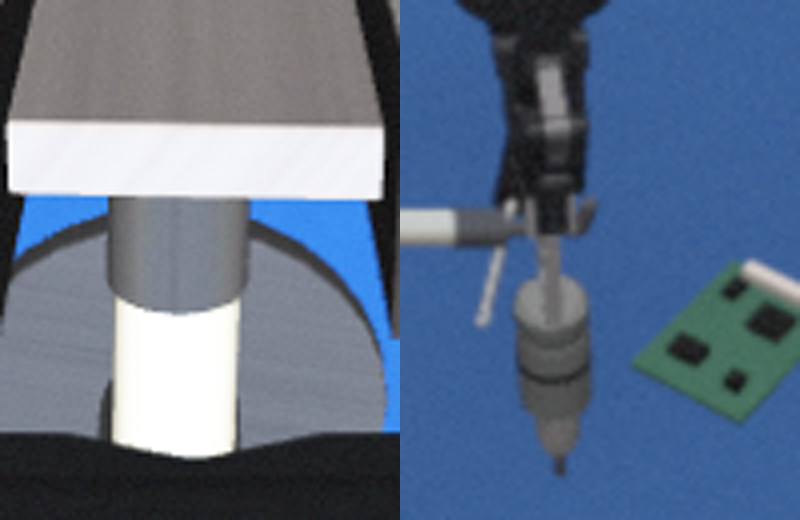

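Weight is on the hook (Fz ≈ 0) and everything is still. Releasing in small steps.

```bash
python3 -m handwheel '[{"travel":[0,0,0],"dr":[0,0,0]},{"travel":[0,0,0],"dr":[0,0,0]},{"travel":[0,0,0],"dr":[0,0,0]},{"travel":[0,0,0],"dr":[0,0,0]},{"travel":[0,0,0],"dr":[0,0,0]},{"travel":[0,0,0],"dr":[0,0,0]}]' -0.1
python3 -m handwheel '[{"travel":[0,0,0],"dr":[0,0,0]},{"travel":[0,0,0],"dr":[0,0,0]},{"travel":[0,0,0],"dr":[0,0,0]},{"travel":[0,0,0],"dr":[0,0,0]},{"travel":[0,0,0],"dr":[0,0,0]},{"travel":[0,0,0],"dr":[0,0,0]},{"travel":[0,0,0],"dr":[0,0,0]},{"travel":[0,0,0],"dr":[0,0,0]},{"travel":[0,0,0],"dr":[0,0,0]},{"travel":[0,0,0],"dr":[0,0,0]}]' 0.6
python3 - <<'E'
from h import *
go([.5223,-.1477,.4],44.6)
c=viewer.get_calibration('wrist')
for i in range(2):
    s=viewer.camera('scene')[:,:,::-1];w=viewer.camera('wrist')[:,:,::-1]
cv2.imwrite('pics/m7.png',np.hstack([crop(w,220,280,200,200,2),crop(s,260,160,80,80,5)]))
E
```

```text
time_s: 16.43
eef_pos: [0.524, -0.1482, 0.2368]
eef_rot: [0.005, 0.385, 0.923, -0.0]
wrist_force: [0.7, -0.2, 0.6]
opening: 0.45
time_s: 17.27
eef_pos: [0.524, -0.1482, 0.2368]
eef_rot: [0.005, 0.385, 0.923, -0.0]
wrist_force: [-0.8, -0.1, -0.6]
opening: 0.798
t 17.27 pos [ 0.524  -0.1482  0.2368] F [-0.8  -0.1  -0.63] op 0.798 yaw 44.7
travel [ 1.000e-03 -3.000e-03 -1.088e+00] dr [0.005 0.017 0.002]
```

View pics/m7.png

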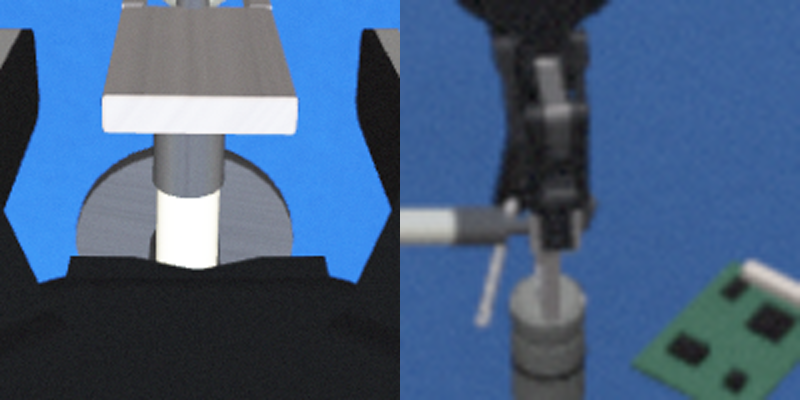

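```bash
python3 -m handwheel '[{"travel":[0,0,-0.05],"dr":[0,0,0]},{"travel":[0,0,-0.08],"dr":[0,0,0]},{"travel":[0,0,-0.08],"dr":[0,0,0]},{"travel":[0,0,-0.1],"dr":[0,0,0]},{"travel":[0,0,-0.1],"dr":[0,0,0]},{"travel":[0,0,-0.1],"dr":[0,0,0]},{"travel":[0,0,-0.1],"dr":[0,0,0]},{"travel":[0,0,-0.1],"dr":[0,0,0]},{"travel":[0,0,-0.1],"dr":[0,0,0]},{"travel":[0,0,-0.05],"dr":[0,0,0]},{"travel":[0,0,0],"dr":[0,0,0]},{"travel":[0,0,0],"dr":[0,0,0]},{"travel":[0,0,0],"dr":[0,0,0]},{"travel":[0,0,0],"dr":[0,0,0]},{"travel":[0,0,0],"dr":[0,0,0]},{"travel":[0,0,0],"dr":[0,0,0]},{"travel":[0,0,0],"dr":[0,0,0]},{"travel":[0,0,0],"dr":[0,0,0]},{"travel":[0,0,0],"dr":[0,0,0]},{"travel":[0,0,0],"dr":[0,0,0]}]'
python3 -m handwheel '[{"travel":[0,0,0],"dr":[0,0,0]},{"travel":[0,0,0],"dr":[0,0,0]},{"travel":[0,0,0],"dr":[0,0,0]},{"travel":[0,0,0],"dr":[0,0,0]},{"travel":[0,0,0],"dr":[0,0,0]},{"travel":[0,0,0],"dr":[0,0,0]},{"travel":[0,0,0],"dr":[0,0,0]},{"travel":[0,0,0],"dr":[0,0,0]},{"travel":[0,0,0],"dr":[0,0,0]},{"travel":[0,0,0],"dr":[0,0,0]},{"travel":[0,0,0],"dr":[0,0,0]},{"travel":[0,0,0],"dr":[0,0,0]}]'
python3 - <<'E'
from h import *
s=viewer.camera('scene')[:,:,::-1].astype(int)
for i in range(5): f=viewer.camera('scene')[:,:,::-1].astype(int); print(np.abs(f-s)[160:270,250:340].mean().round(2),np.abs(f-s)[270:380,250:340].mean().round(2))
cv2.imwrite('pics/m8.png',np.hstack([crop(f.astype(np.uint8),260,130,80,120,5)]))
E
```

```text
time_s: 19.13
eef_pos: [0.5217, -0.1469, 0.3791]
eef_rot: [0.005, 0.385, 0.923, -0.0]
wrist_force: [0.2, 0.2, 0.3]
opening: 0.799
time_s: 20.13
eef_pos: [0.5217, -0.1469, 0.3792]
eef_rot: [0.005, 0.385, 0.923, -0.001]
wrist_force: [-0.1, 0.6, -0.2]
opening: 0.802
1.91 1.79
1.9 1.79
1.91 1.8
1.92 1.82
1.92 1.81
```

View pics/m8.png

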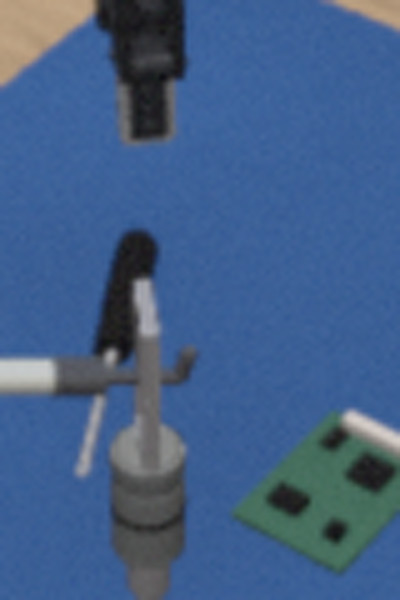

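The driver hangs upright on the hook with the gripper clear. Frame differences around it are at the image-noise level, so it is still. Handing in.

```bash
python3 -c "
from bench import ctrl; print(ctrl.hand_in())"
```

```text
the job is handed in; nothing more can be done
None
```

The grey driver now hangs by its window on the balancer hook, released, and I handed the job in at about 20.5 s of the 72 s allowed. The hand-in gives no verdict.

**What I did:** I gripped the tab across its 36 mm width, lifted it straight out of the holster and turned it about 64°. I then threaded the window over the hook tip and lowered it at roughly 20 mm/s. I opened the gripper in two steps only once the wrist force was near zero (0.1 ± 0.13 N) and the arm was still. By my estimate the arm had sunk about 0.24 rad.

**Last checks:**
- **Hanging:** the final picture shows the driver upright on the hook, between the collar and the upturned tip.
- **At rest:** differences between successive pictures around the driver matched those of a static patch of bench, so nothing was visibly moving.
- **Clear of the driver:** the gripper is about 0.14 m above the release height, with wrist force at noise level.
- **Not measured:** I could not read the arm's joint angles or the contact force on the hook. I estimated them from the tool height and wrist force.
- **Bystanders:** I saw no contact with any of them, but did not measure their positions again.

No check failed or disagreed, apart from 2 to 3 mm corrections between the first camera estimates and the wrist views.

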